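# Take the intake filter out of the cooling blower for washing

## Task

The intake filter of the sugar-cooling blower is due for a wash. Squeeze the release tab of the grille cover inward, toward the cover's finger rib, swing the cover up about its upper edge until it is about level, only then draw it out of its slots, and lay it flat, face up, on the middle of the white board. Then lift the filter cassette out by its handle and set it down flat, handle up, on the floor of the steel wash tray; leave the two colour bottles in front of the blower standing where they are.

Things in the scene. Friction and masses are not known exactly. Their poses are not given: they have to be found in the camera images.
- blower: White bench blower, fixed, 186 mm wide (y), 185 deep (x), 121 high, with a 36 mm nozzle on the back. Origin on the worktop under it, z up; its front is -x. The intake face slopes up toward +x at 30 deg: up the slope = (cos 30, 0, sin 30), outward normal = (-sin 30, 0, cos 30) in its frame; lower end at z 48 mm. The cover sits flush in this face. Knob and rocker on top are not used.
- cover: Grey grille panel, loose, 98 mm (x, up the slope when seated) by 130 (y) by 6, 0.11 kg; z = its outward normal, origin on its underside (face at z = +6 mm). Two tongues under its upper end (y = +-27 to +-49, z = -5.5 to 0, out to x = +58.5 mm) reach 7 mm below the frame's upper lip, on which it pivots: swing the lower edge outward 30 deg, to level, then draw it toward the blower's front.
- grip_rib (a point): Top middle of the fixed finger rib, a bar across the cover's face: 48 mm long (y), x = -4 to +4 mm, 24 mm high (cover z = 6 to 30 mm).
- tab_face (a point): Middle of the release tab's outer face (the side to press), 12 mm above the cover's face. The tab is a bar across the face near the lower edge, like the rib but 34 mm long (y): x = -46 to -36 mm at joint 0, cover z = 6 to 30 mm.
- release_tab (a joint): Slide of the tab on the cover: 0 = out (its nose, 6 mm deep below the panel, holds under the frame's lower lip), 0.009 m = fully pressed toward the rib (cover +x), free from 0.0065. Spring 2.4 N at 0, 7.8 N at 0.009; returns when let go. Over the outer faces of tab and rib: 50 mm at 0, 41 mm pressed. Fingers closing over both (centre x = -16.5 mm) press the tab and hold the cover.
- cover_seat (a point): Where the cover's origin is when seated; fixed to the blower.
- slot_lip (a point): Middle of the lower edge of the frame's upper lip, fixed to the blower; the pivot axis is the blower's y through it. In the seated cover's frame: x = +51.5, z = +1 mm.
- cover_heel (a point): Point of the cover (x = +51.5, z = +1 mm) that is at slot_lip when seated and stays there in the swing.
- filter: Black cassette with grey pleats, 78 mm (x) by 108 (y) by 14, 0.10 kg; origin in the middle of its underside, z toward its handle. It lies behind the cover in a well of the same 30 deg slope, 81 by 114 mm, its underside 46 mm below the blower's face; nothing holds it, lift it out along its z.
- filter_handle (a point): Top middle of the filter's handle: a bar 10 mm thick (x), 52 mm long (y), filter z = 28 to 36 mm, on two legs at y = +-22 mm that rise from the cassette's top at z = 14 mm. When seated it is 10 mm below the blower's face.
- board: White slab 105 mm (x) by 192 mm (y) by 8 mm lying on the worktop, fixed; origin in the middle of its underside. It and the tray may change places.
- wash_tray: Plain steel tray 162 mm (x) by 176 mm (y), 40 mm high, walls and floor 3 mm, fixed; origin in the middle of its underside.
- bottle_a: Colour dropper bottle, 33 mm across, 81 mm high, red with a white cap, loose, standing upright in front of the blower; origin under its middle. To be left alone.
- bottle_b: Colour dropper bottle, 33 mm across, 81 mm high, blue with a black cap, loose, standing upright in front of the blower; origin under its middle. To be left alone.

How it is judged (in metres and radians):
On the way, in this order (a step that is already met when the one before it is completed fails the run):
1. the release tab is pressed inward with the cover still in its frame (value of joint release_tab above 0.006 m and distance between cover and cover_seat below 0.006 m), for 0.05 s.
2. the cover is swung up by some 15 degrees or more, its tongues still in the slots (angle between cover's own z axis and vertical below 0.27 rad and distance between cover_heel and slot_lip below 0.015 m), for 0.05 s.
3. the cover lies flat, face up, on the white board, released (horizontal distance between cover and board below 0.045 m and height (world z) of cover between 0.008 and 0.03 m and angle between cover's own z axis and vertical below 0.12 rad and contact force between the fingers and cover below 0.1 N and linear speed of cover below 0.02 m/s), for 0.2 s.
4. the filter is out of its well (distance between filter and cover_seat above 0.07 m), for 0.1 s.
At the end, for the whole second after the job is handed in: The cover lies face up (within 7 degrees of level) on the white board, its middle within 45 mm of the board's middle; the filter cassette lies handle up (within 6 degrees) on the floor of the wash tray; both are at rest and let go (all of step 3 and horizontal distance between filter and wash_tray below 0.06 m and height (world z) of filter below 0.012 m and angle between filter's own z axis and vertical below 0.1 rad and linear speed of filter below 0.02 m/s and contact force between the fingers and filter below 0.1 N); the robot touches nothing.
It fails at once if one of the two bottles is shifted by more than 20 mm or tipped (distance of any of bottle_a, bottle_b from where it was at the start of the episode above 0.02 m or angle between any of bottle_a, bottle_b's own z axis and vertical above 0.3 rad).
It also fails if it takes over 54 s, if anything falls off the work surface, if the arm or the gripper's body presses on something with over 40 N, if the wrist force passes 120 N, or if a joint passes its speed limit or range.

## Robot

A 6-joint arm with a two-finger parallel gripper is mounted at the origin on the work surface; the furniture and walls round the work are solid. World frame = base frame: x ahead of the robot, y to its left, z up, the work surface at z = 0. Lengths are in mm, angles in rad, forces in N, time in s.
With the tool pointing down it reaches from about 350 to 975 mm from the base axis. Payload 7.1 kg.
Tool frame: the origin (TCP) lies midway between the tips of the shut fingers; the grasp point (between the pads) lies 19 mm behind it (ctrl.grip_depth is the distance from the TCP to the grasp point, in mm); z points along the fingers, y is the line along which they close (so a half turn about z gives the same grasp; the last joint's range is limited). The gripper opens to 88 mm and grips with 3 to 60 N. Pads are 20 mm wide; open, the fingers measure 115 mm over their backs; the gripper's body (75 mm by 178 mm) begins 61 mm behind the grasp point.
Start: joints at [1.266, 0.423, 1.63, -0, 1.089, -0.019], TCP at [176.171, 599.64, 222.675] pointing down, gripper open.
Joint ranges: [-3, 3], [-0.9, 2.11], [0.09, 2.58], [-1.31, 4.45], [0.11, 2.69], [-2.54, 2.54]. Speed limits (rad/s): [2.39, 2.39, 3.01, 3.14, 3.14, 3.14].

## Interface

Orientations are given as a rotation vector (axis times angle).
In Python, from workcell import get_obs, vision, ctrl gives the robot as it stands.
- The arm moves only by the tool step_arm, never from a script. Its argument "plan" is a list of rows, each a list of 7 numbers: the opening, from -1 (shut) to 1 (fully open), then the shift along the tool's x, y, z as a fraction of full scale, then the turn, a rotation vector about the tool's x, y, z as a fraction of full scale. In form: [[fingers, dx, dy, dz, wx, wy, wz], ...]. A call has 1 to 20 rows; each row shifts and turns the commanded pose from where the row before left it, along the tool's axes as they then stand; what a row does not reach is not made up. Full scale, the value 1, is 50 mm for a shift and 0.12 rad for a turn. A row lasts 1/8 s, in which the tool goes at most 62.5 mm and 10.7 degrees, less where a joint would pass 70% of its speed; a pose out of reach is approached as far as the arm can. A call with a number of a shift or a turn outside -1 to 1 is refused whole. A call with a gripper value outside its range is refused whole. The fingers move at their own pace and stop on an object; the grip force is fixed at half the most. Time passes only in rows, so rows that do not move let the fingers close. It gives the time, the measured TCP pose, the force, the opening and the grip force at its end, in the units of the state.
- get_obs(): the state, without advancing time (a new reading comes with each control period).
- vision.get_image(name): name is "scene" or "top" or "wrist"; returns a dict with "pixels" (384x512x3 uint8, red, green, blue), "depth" (384x512 float32, mm along the optical axis (not along the pixel's ray), 0 where there is no reading), "fx", "fy", "cx", "cy" (pixels), "k1" (the pictures are not rectified: a ray, as slopes to the right and down, at radius r is drawn at 1 + k1 r^2 times it, then the intrinsics apply), "T" (4x4, takes a point from camera to world coordinates); the wrist camera has in their place "T_tool_cam" (4x4, takes a point from camera to tool coordinates, whose origin is the TCP and whose axes are the flange's). Camera axes: x right, y down, z forward; pixel columns grow to the right and rows downward; lengths in mm; the calibration is good to about 2 mm. A picture is of the moment at which its call begins: read the wrist's pose just before it.
- ctrl.close_job(): hands the job in; it is judged then, once.
The state is a dict: "t": time; "qpos": joint angles; "qvel": joint speeds; "joint_torque": joint torques, N m; "ee_pos": TCP position; "orientation": TCP orientation; "ft_force": force on the tool from outside, world axes, zero at the start; "moment": the same for the moment, N m; "width": finger opening in mm; "grasp_force": force on a finger pad.
Only numpy, scipy, OpenCV 4.12 (cv2) and the standard library are available. Lean on these libraries where they do the work, as an engineer would, in place of code of your own. Each camera call takes 0.05 s, during which the arm holds its last target. There are 200 camera calls.

## Working session

There is one attempt and no reset: what is moved stays moved. The work goes in short steps, Python scripts to look and compute and a tool call to move; the robot and the scene stay as the last step left them, time stands still between calls to the robot, and variables do not carry over. Pictures are saved under pics/ and viewed, at most 10 in all, crops included, and the job is handed in when it is done.

Besides the shell and the picture viewer there is one more tool, called after "Request:" by a JSON object that holds its "name" and its "arguments". step_arm: Moves the arm, as the interface text tells. Its arguments: {"type":"object","properties":{"plan":{"type":"array","items":{"type":"array","items":{"type":"number","minimum":-1,"maximum":1}}}},"required":["plan"]}

```bash
mkdir -p pics
cat > h.py <<'E'
import numpy as np, cv2
from workcell import get_obs, vision, ctrl
from scipy.spatial.transform import Rotation as R
def Twrist(im,o):
    T=np.eye(4);T[:3,:3]=R.from_rotvec(o["orientation"]).as_matrix();T[:3,3]=o["ee_pos"];return T@im["T_tool_cam"]
def rays(im,uv):
    uv=np.asarray(uv,float).reshape(-1,2)
    d=np.c_[(uv[:,0]-im["cx"])/im["fx"],(uv[:,1]-im["cy"])/im["fy"]]
    s=d.copy()
    for _ in range(20): s=d/(1+im["k1"]*(s**2).sum(1,keepdims=True))
    return np.c_[s,np.ones(len(s))]
def cloud(im,T):
    h,w=im["depth"].shape
    v,u=np.mgrid[:h,:w]
    r=rays(im,np.c_[u.ravel(),v.ravel()])*im["depth"].reshape(-1,1)
    return (r@T[:3,:3].T+T[:3,3]).reshape(h,w,3)
def onplane(im,T,uv,z):
    r=rays(im,uv)@T[:3,:3].T
    return T[:3,3]+r*((z-T[2,3])/r[:,2:3])
E
python3 - <<'E'
from h import *
o=get_obs();print(o)
for n in ("scene","top"):
    im=vision.get_image(n);cv2.imwrite(f"pics/{n}0.png",im["pixels"][:,:,::-1]);np.save(f"pics/{n}0.npy",im,allow_pickle=True)
    print(n,im["T"].round(2).tolist(),im["fx"],im["k1"],(im["depth"]>0).mean())
E
```

```text
{'t': 0.0, 'qpos': array([ 1.26602850e+00,  4.23821215e-01,  1.63072285e+00, -1.34330338e-05,
        1.08860499e+00, -1.90283386e-02]), 'qvel': array([-6.79901618e-04, -1.07280811e-03, -1.40120804e-04,  1.51513835e-04,
        4.85191431e-05,  1.21090264e-03]), 'joint_torque': array([ 1.42732515e-03, -5.44624472e+01, -2.73665321e+01,  6.42544683e-02,
        2.28116359e-02, -1.36364492e-04]), 'ee_pos': array([175.98889643, 599.10696336, 221.90105524]), 'orientation': array([-4.47269290e-01, -3.10934820e+00,  2.41564832e-03]), 'ft_force': array([-0.42070228, -0.70023021, -0.52654882]), 'moment': array([-0.01576486, -0.05116831,  0.01319823]), 'grasp_force': 0.0, 'width': 88.04139504510611}
scene [[0.77, -0.3, 0.57, -314.63], [-0.64, -0.36, 0.68, -800.0], [0.0, -0.88, -0.47, 693.85], [0.0, 0.0, 0.0, 1.0]] 443.34489485279744 -0.08286672808048981 0.9873453776041666
top [[-0.02, -0.99, 0.15, 309.22], [-1.0, 0.01, -0.02, 88.27], [0.02, -0.15, -0.99, 978.21], [0.0, 0.0, 0.0, 1.0]] 368.8336817554698 -0.09400342954298167 0.9960886637369791
```

View pics/scene0.png

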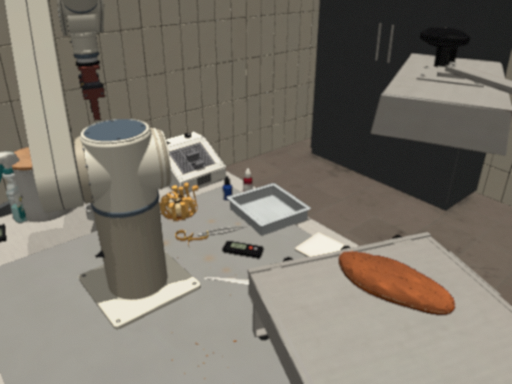

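View pics/top0.png

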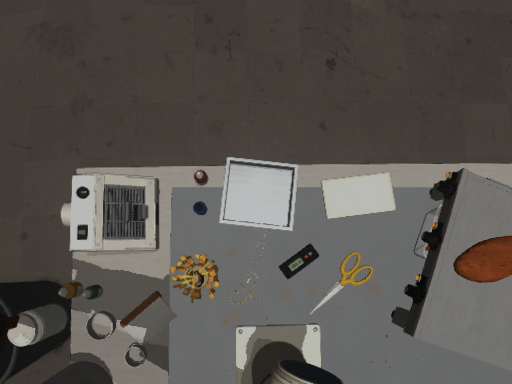

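Top view: the blower is at about (113,212) with its face toward +column (world -y). The bottles are at (201,177) and (200,208), the tray at (259,194) and the board at (358,195).

Run:
```python
from h import *
im=np.load("pics/top0.npy",allow_pickle=True).item();P=cloud(im,im["T"]);hsv=cv2.cvtColor(im["pixels"],cv2.COLOR_RGB2HSV)
def rect(mask,z,name,box):
    m=np.zeros(mask.shape,np.uint8);u0,v0,u1,v1=box;m[v0:v1,u0:u1]=mask[v0:v1,u0:u1]
    c,_=cv2.findContours(m,0,1);c=max(c,key=cv2.contourArea)
    X=onplane(im,im["T"],c.reshape(-1,2),z)[:,:2].astype(np.float32)
    r=cv2.minAreaRect(X);print(name,r,cv2.contourArea(c));return r
Z=P[...,2]
rect((hsv[...,2]>140)&(Z>1),8,"board",(310,160,410,230))
rect((Z>22),40,"tray",(212,148,308,240))
rect((Z>112),121,"blowertop",(68,165,165,260))
rect((Z>35),60,"blower",(68,165,165,260))
for n,b in (("red",(190,165,212,190)),("blue",(190,196,212,220))):
    m=np.zeros(Z.shape,bool);m[b[1]:b[3],b[0]:b[2]]=1;q=P[m&(Z>25)];print(n,q.mean(0),q.max(0),q.min(0))
# sloped face
m=np.zeros(Z.shape,bool);m[172:252,98:160]=1
q=P[m&(Z>45)&(Z<118)]
for it in range(4):
    A=np.c_[q[:,:2],np.ones(len(q))];c=np.linalg.lstsq(A,q[:,2],rcond=None)[0];e=q[:,2]-A@c;q=q[abs(e)<max(3,1.5*e.std())]
print("plane",c,np.degrees(np.arctan2(c[1],c[0])),np.degrees(np.arctan(np.hypot(*c[:2]))),len(q),e.std())
# rib profile
for v in (205,212,219): print(v,[tuple(P[v,u].round().astype(int)) for u in range(95,160,3)])
```

```text
board ((453.8074645996094, -224.58517456054688), (128.42640686035156, 208.6700897216797), 6.203341960906982) 2709.0
tray ((447.8028564453125, 42.392398834228516), (191.5159149169922, 174.31739807128906), 82.8032455444336) 4753.0
blowertop ((396.5736083984375, 452.7895202636719), (184.15391540527344, 79.79621887207031), 0.3970721662044525) 2364.5
blower ((403.30047607421875, 414.30145263671875), (197.23878479003906, 227.521728515625), 0.49228206276893616) 6430.5
red [487.62011202 188.80994597  67.70280526] [508.14699269 208.15858382 978.21395559] [309.22096604  88.2713588   26.77661621]
blue [408.04844807 190.22576314  73.88039147] [427.69835056 210.69320765 978.21395559] [309.22096604  88.2713588   26.07354783]
plane [-5.67688214e-03  5.76948661e-01 -1.27447599e+02] 90.56374321133136 29.983939693348965 2887 1.4969035517252012
205 [(np.int64(412), np.int64(434), np.int64(119)), (np.int64(413), np.int64(428), np.int64(115)), (np.int64(413), np.int64(422), np.int64(112)), (np.int64(416), np.int64(425), np.int64(83)), (np.int64(413), np.int64(409), np.int64(107)), (np.int64(414), np.int6
[... 2108 characters left out ...]
t64(98)), (np.int64(381), np.int64(390), np.int64(95)), (np.int64(381), np.int64(384), np.int64(91)), (np.int64(381), np.int64(378), np.int64(87)), (np.int64(379), np.int64(364), np.int64(106)), (np.int64(379), np.int64(358), np.int64(105)), (np.int64(382), np.int64(359), np.int64(74)), (np.int64(384), np.int64(361), np.int64(43)), (np.int64(385), np.int64(355), np.int64(38)), (np.int64(382), np.int64(339), np.int64(68)), (np.int64(382), np.int64(332), np.int64(65)), (np.int64(382), np.int64(326), np.int64(61)), (np.int64(383), np.int64(320), np.int64(52)), (np.int64(383), np.int64(312), np.int64(54)), (np.int64(384), np.int64(308), np.int64(42)), (np.int64(386), np.int64(307), np.int64(9))]
```

Run:
```python
from h import *
o=get_obs();im=vision.get_image("wrist");cv2.imwrite("pics/w0.png",im["pixels"][:,:,::-1]);print(im["T_tool_cam"].round(3).tolist(),im["fx"],Twrist(im,o).round(2).tolist())
```

```text
[[-0.001, -0.965, -0.262, 70.961], [1.0, -0.001, -0.001, -0.428], [0.001, -0.262, 0.965, -163.323], [0.0, 0.0, 0.0, 1.0]] 295.1606825296225 [[0.28, 0.93, 0.25, 107.9], [0.96, -0.27, -0.08, 618.99], [-0.0, 0.26, -0.97, 385.33], [0.0, 0.0, 0.0, 1.0]]
```

View pics/w0.png

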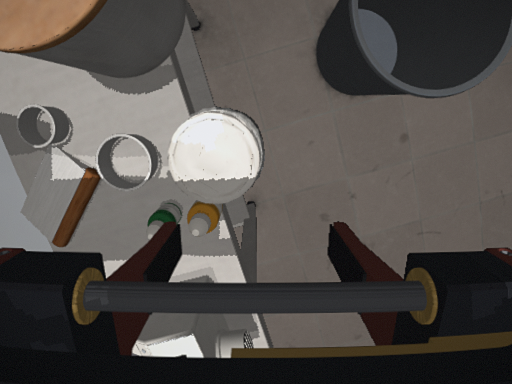

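The wrist view shows open floor and clutter, with the fingers at the bottom and no blower. I'll compute the standoff over the cover, tilted to the slope.

```bash
cat >> h.py <<'E'
YAW=np.radians(90.5); ex=np.array([np.cos(YAW),np.sin(YAW),0]); ey=np.array([-np.sin(YAW),np.cos(YAW),0]); ez=np.array([0,0,1.])
U=ex*np.cos(np.pi/6)+ez*.5; N=-ex*.5+ez*np.cos(np.pi/6)
def Rtool(u,n): return np.c_[np.cross(u,-n),u,-n]
def plan(pos,Rt,n,start=None):
    o=get_obs();p,R0=(o["ee_pos"],R.from_rotvec(o["orientation"]).as_matrix()) if start is None else start
    rv=R.from_matrix(R0.T@Rt).as_rotvec();w=rv/n/.12
    Rc=R0.copy();rows=[]
    for i in range(n):
        d=Rc.T@(pos-p)/n/50;rows.append(np.r_[d,w].round(3));Rc=Rc@R.from_rotvec(rv/n).as_matrix()
    print(n);[print(r.tolist()) for r in rows];return pos,Rt
E
python3 - <<'E'
from h import *
C=np.array([398,376,80.2])
plan(C-16.5*U+110*N,Rtool(U,N),8)
im=np.load("pics/top0.npy",allow_pickle=True).item();hsv=cv2.cvtColor(im["pixels"],cv2.COLOR_RGB2HSV);P=cloud(im,im["T"])
for t in (150,170,190,210):
    m=np.zeros(hsv.shape[:2],np.uint8);m[160:230,310:410]=(hsv[160:230,310:410,2]>t)&(hsv[160:230,310:410,1]<60)
    c,_=cv2.findContours(m,0,1);c=max(c,key=cv2.contourArea) if c else None
    if c is not None:print(t,cv2.minAreaRect(c),cv2.minAreaRect(onplane(im,im["T"],c.reshape(-1,2),8)[:,:2].astype(np.float32)))
print([int(x) for x in hsv[195,305:405:4,2]],[int(x) for x in hsv[165:230:3,358,2]]); print(P[195,358],P[194,259],P[226,340])
E
```

```text
8
[-0.74, -0.545, 0.138, -0.543, 0.08, -0.3]
[-0.721, -0.578, 0.094, -0.543, 0.08, -0.3]
[-0.7, -0.609, 0.049, -0.543, 0.08, -0.3]
[-0.678, -0.635, 0.001, -0.543, 0.08, -0.3]
[-0.655, -0.658, -0.047, -0.543, 0.08, -0.3]
[-0.63, -0.676, -0.097, -0.543, 0.08, -0.3]
[-0.604, -0.69, -0.147, -0.543, 0.08, -0.3]
[-0.577, -0.7, -0.198, -0.543, 0.08, -0.3]
150 ((358.02313232421875, 194.18460083007812), (40.0632209777832, 69.9555892944336), 82.87498474121094) ((444.5615539550781, -228.8048858642578), (108.4931411743164, 193.19737243652344), 5.837099075317383)
170 ((358.2923889160156, 194.83847045898438), (38.450767517089844, 68.83927917480469), 82.87498474121094) ((442.57745361328125, -229.45742797851562), (103.97169494628906, 189.38880920410156), 5.964468479156494)
[107, 108, 108, 108, 109, 184, 188, 186, 187, 188, 188, 188, 187, 186, 186, 187, 187, 187, 186, 186, 187, 187, 157, 109, 107] [149, 149, 145, 147, 186, 187, 186, 187, 188, 187, 187, 188, 188, 186, 187, 188, 185, 107, 107, 107, 107, 108]
[ 441.49551953 -226.3938551    10.92521794] [449.55752636  39.61171191   2.37769703] [ 359.93200518 -175.17923878    1.8968091 ]
```

Request:
{"name": "step_arm", "arguments": {"plan": [[1,-0.37,-0.27,0.07,-0.27,0.04,-0.15],[1,-0.365,-0.28,0.06,-0.27,0.04,-0.15],[1,-0.36,-0.29,0.05,-0.27,0.04,-0.15],[1,-0.355,-0.295,0.04,-0.27,0.04,-0.15],[1,-0.35,-0.305,0.025,-0.27,0.04,-0.15],[1,-0.345,-0.31,0.015,-0.27,0.04,-0.15],[1,-0.34,-0.315,0,-0.27,0.04,-0.15],[1,-0.335,-0.32,-0.01,-0.27,0.04,-0.15],[1,-0.33,-0.325,-0.02,-0.27,0.04,-0.15],[1,-0.325,-0.33,-0.03,-0.27,0.04,-0.15],[1,-0.315,-0.335,-0.045,-0.27,0.04,-0.15],[1,-0.31,-0.34,-0.055,-0.27,0.04,-0.15],[1,-0.305,-0.345,-0.07,-0.27,0.04,-0.15],[1,-0.3,-0.345,-0.08,-0.27,0.04,-0.15],[1,-0.29,-0.35,-0.095,-0.27,0.04,-0.15],[1,-0.285,-0.35,-0.105,-0.27,0.04,-0.15],[1,0,0,0,0,0,0],[1,0,0,0,0,0,0]]}}

```text
t: 2.4
ee_pos: [399.8, 309.4, 165.7]
orientation: [0.012, -3.033, -0.81]
ft_force: [0.2, -0.5, 0.5]
width: 87.9
grasp_force: 0.0
```

Run:
```python
from h import *
o=get_obs();im=vision.get_image("wrist");cv2.imwrite("pics/w1.png",im["pixels"][:,:,::-1]);im["T"]=Twrist(im,o);np.save("pics/w1.npy",im,allow_pickle=True)
print(o["t"],o["ee_pos"],o["ft_force"])
P=cloud(im,im["T"]);C=np.array([398,376,80.2])
Q=np.stack([(P-C)@U,(P-C)@ey,(P-C)@N],-1);np.save("pics/Q1.npy",Q)
for lo,hi in((22,36),(3,9)):
    m=(Q[...,2]>lo)&(Q[...,2]<hi)&(abs(Q[...,0])<60)&(abs(Q[...,1])<70)
    n,l,s,c=cv2.connectedComponentsWithStats(m.astype(np.uint8))
    for i in range(1,n):
        if s[i,4]>60:
            q=Q[l==i];print(lo,s[i],np.percentile(q,2,axis=0).round(1),np.percentile(q,98,axis=0).round(1),np.median(q,0).round(1))
```

```text
2.4 [399.8293067  309.36736684 165.74084319] [ 0.19015266 -0.54240383  0.4812927 ]
22 [266 170  10  56 522] [ -5.  -21.4  22.8] [ 2.6 23.9 32.8] [-1.3  1.2 31.1]
22 [216 178  14  41 511] [-47.6 -15.2  24.2] [-37.   17.   32.6] [-41.7   1.8  31.1]
3 [  203   115   138   147 12471] [-58.4 -67.7   4.5] [57.8 68.3  8.7] [ 5.1 11.   7.2]
```

View pics/w1.png

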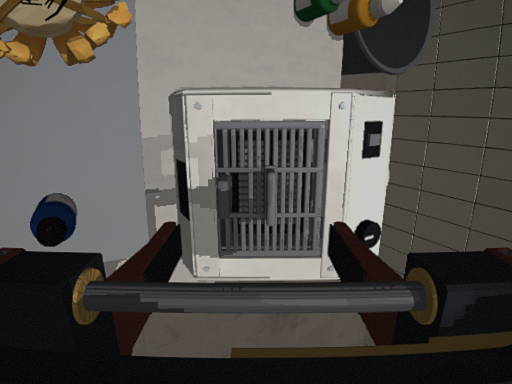

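The wrist view shows the cover at (270,190), with the rib at (270,195), the tab at (224,198) and the blue bottle at (52,220). The depth data agree with the prior to about 1.5 mm.

```bash
cat >> h.py <<'E'
C=np.array([398,376,80.2])-1.0*U+1.4*ey+1.1*N
E
python3 - <<'E'
from h import *
print(C,C+51.5*U+N)
s=plan(C-16.5*U+20*N,Rtool(U,N),6)
plan(C-16.5*U+9.5*N,Rtool(U,N),2,s)
E
```

```text
[396.6124103  374.57181136  80.65262794] [396.2275674  418.67044045 107.26865335]
6
[0.008, -0.009, 0.288, -0.002, -0.0, 0.001]
[0.008, -0.009, 0.288, -0.002, -0.0, 0.001]
[0.008, -0.009, 0.288, -0.002, -0.0, 0.001]
[0.008, -0.009, 0.288, -0.002, -0.0, 0.001]
[0.008, -0.009, 0.288, -0.002, -0.0, 0.001]
[0.008, -0.009, 0.288, -0.002, -0.0, 0.001]
2
[0.0, 0.0, 0.105, 0.0, 0.0, 0.0]
[0.0, 0.0, 0.105, 0.0, 0.0, 0.0]
```

Request:
{"name": "step_arm", "arguments": {"plan": [[1,0.008,-0.009,0.29,0,0,0],[1,0.008,-0.009,0.29,0,0,0],[1,0.008,-0.009,0.29,0,0,0],[1,0.008,-0.009,0.29,0,0,0],[1,0.008,-0.009,0.29,0,0,0],[1,0.008,-0.009,0.28,0,0,0],[1,0,0,0.1,0,0,0],[1,0,0,0.1,0,0,0],[1,0,0,0,0,0,0]]}}

```text
t: 3.58
ee_pos: [397.1, 355.1, 80.5]
orientation: [0.014, -3.033, -0.81]
ft_force: [-0.2, 0.5, 0.3]
width: 88.0
grasp_force: 0.0
```

Run:
```python
from h import *
o=get_obs();d=o["ee_pos"]-C;print(d@U,d@ey,d@N,o["ft_force"])
```

```text
-16.95411830354199 -0.36282365738852623 9.646725903080869 [-0.23203078  0.51493237  0.32080875]
```

Close gradually to watch for misalignment (finger over tab and rib).

Request:
{"name": "step_arm", "arguments": {"plan": [[0.2,0,0,0,0,0,0],[0.2,0,0,0,0,0,0],[0.2,0,0,0,0,0,0],[0.05,0,0,0,0,0,0],[0.05,0,0,0,0,0,0]]}}

```text
t: 4.2
ee_pos: [397.3, 355.0, 80.9]
orientation: [0.013, -3.033, -0.811]
ft_force: [-0.4, -0.8, 2.1]
width: 46.5
grasp_force: 4.9
```

Request:
{"name": "step_arm", "arguments": {"plan": [[-0.3,0,0,0,0,0,0],[-0.3,0,0,0,0,0,0],[-0.3,0,0,0,0,0,0]]}}

```text
t: 4.58
ee_pos: [397.5, 355.3, 81.3]
orientation: [0.014, -3.033, -0.812]
ft_force: [-0.7, -0.7, 6.3]
width: 40.6
grasp_force: 30.0
```

Request:
{"name": "step_arm", "arguments": {"plan": [[-0.3,0,0.013,-0.079,0.485,0,0],[-0.3,0,0.013,-0.079,0.485,0,0],[-0.3,0,0.013,-0.079,0.485,0,0],[-0.3,0,0.013,-0.079,0.485,0,0],[-0.3,0,0.013,-0.079,0.485,0,0]]}}

```text
t: 5.2
ee_pos: [397.1, 350.0, 100.1]
orientation: [0.014, -3.12, -0.359]
ft_force: [-0.6, -0.6, -0.8]
width: 40.4
grasp_force: 30.0
```

Run:
```python
from h import *
im=vision.get_image("wrist");cv2.imwrite("pics/w2.png",im["pixels"][:,:,::-1])
```

```text
(no output)
```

View pics/w2.png

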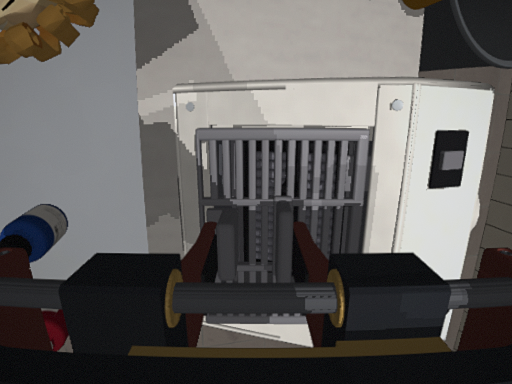

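The cover is swinging with the fingers over tab and rib, (228,240) and (285,240). Its upper edge is still at the lip, at column 368. I'll finish the swing.

Request:
{"name": "step_arm", "arguments": {"plan": [[-0.3,0,0.013,-0.079,0.485,0,0],[-0.3,0,0.013,-0.079,0.485,0,0],[-0.3,0,0.013,-0.079,0.485,0,0],[-0.3,0,0.013,-0.079,0.485,0,0],[-0.3,0,0,0,0,0,0]]}}

```text
t: 5.88
ee_pos: [397.1, 351.3, 115.9]
orientation: [0.017, -3.141, 0.0]
ft_force: [-1.2, -0.2, -1.5]
width: 40.3
grasp_force: 30.0
```

Run:
```python
from h import *
o=get_obs();print(R.from_rotvec(o["orientation"]).as_matrix().round(3).tolist(),o["ee_pos"],o["ft_force"],o["moment"])
```

```text
[[-1.0, -0.011, -0.0], [-0.011, 1.0, -0.0], [0.0, -0.0, -1.0]] [397.12994229 351.28945619 115.94791444] [-1.17639474 -0.20033524 -1.51303397] [-0.01178308 -0.02075578  0.03861684]
```

Request:
{"name": "step_arm", "arguments": {"plan": [[-0.3,0,-0.1,0,0,0,0],[-0.3,0,-0.1,0,0,0,0],[-0.3,0,-0.2,0,0,0,0],[-0.3,0,-0.2,0,0,0,0],[-0.3,0,-0.2,-0.1,0,0,0],[-0.3,0,-0.1,-0.4,0,0,0],[-0.3,0,0,-0.4,0,0,0],[-0.3,0,0,-0.4,0,0,0],[-0.3,0,0,0,0,0,0]]}}

```text
t: 7.0
ee_pos: [398.6, 305.9, 182.7]
orientation: [-0.014, 3.139, 0.001]
ft_force: [-0.0, 0.1, -1.0]
width: 40.5
grasp_force: 30.0
```

Run:
```python
from h import *
o=get_obs();print(o["ee_pos"],o["width"],o["ft_force"])
a=np.radians(96);u=np.array([np.cos(a),np.sin(a),0])
s=plan(np.array([446,-245,o["ee_pos"][2]]),Rtool(u,ez),20)
```

```text
[398.61791992 305.85603409 182.6951554 ] 40.46887520945621 [-0.03536952  0.06148401 -1.0272679 ]
20
[-0.043, -0.551, -0.0, 0.0, 0.001, -0.04]
[-0.04, -0.551, -0.0, 0.0, 0.001, -0.04]
[-0.037, -0.552, -0.0, 0.0, 0.001, -0.04]
[-0.035, -0.552, -0.0, 0.0, 0.001, -0.04]
[-0.032, -0.552, -0.0, 0.0, 0.001, -0.04]
[-0.029, -0.552, -0.0, 0.0, 0.001, -0.04]
[-0.027, -0.552, -0.0, 0.0, 0.001, -0.04]
[-0.024, -0.552, -0.0, 0.0, 0.001, -0.04]
[-0.021, -0.552, -0.0, 0.0, 0.001, -0.04]
[-0.019, -0.553, -0.0, 0.0, 0.001, -0.04]
[-0.016, -0.553, -0.0, 0.0, 0.001, -0.04]
[-0.013, -0.553, -0.0, 0.0, 0.001, -0.04]
[-0.011, -0.553, -0.0, 0.0, 0.001, -0.04]
[-0.008, -0.553, -0.0, 0.0, 0.001, -0.04]
[-0.005, -0.553, -0.0, 0.0, 0.001, -0.04]
[-0.003, -0.553, -0.0, 0.0, 0.001, -0.04]
[-0.0, -0.553, -0.0, 0.0, 0.001, -0.04]
[0.002, -0.553, -0.0, 0.0, 0.001, -0.04]
[0.005, -0.553, -0.0, 0.0, 0.001, -0.04]
[0.008, -0.553, -0.0, 0.0, 0.001, -0.04]
```

Request:
{"name": "step_arm", "arguments": {"plan": [[-0.3,-0.04,-0.3,0,0,0,-0.04],[-0.3,-0.04,-0.55,0,0,0,-0.04],[-0.3,-0.037,-0.57,0,0,0,-0.04],[-0.3,-0.035,-0.57,0,0,0,-0.04],[-0.3,-0.032,-0.57,0,0,0,-0.04],[-0.3,-0.03,-0.57,0,0,0,-0.04],[-0.3,-0.027,-0.57,0,0,0,-0.04],[-0.3,-0.024,-0.57,0,0,0,-0.04],[-0.3,-0.02,-0.57,0,0,0,-0.04],[-0.3,-0.02,-0.57,0,0,0,-0.04],[-0.3,-0.016,-0.57,0,0,0,-0.04],[-0.3,-0.013,-0.57,0,0,0,-0.04],[-0.3,-0.01,-0.57,0,0,0,-0.04],[-0.3,-0.008,-0.57,0,0,0,-0.04],[-0.3,-0.005,-0.57,0,0,0,-0.04],[-0.3,-0.003,-0.57,0,0,0,-0.04],[-0.3,0,-0.57,0,0,0,-0.04],[-0.3,0,-0.57,0,0,0,-0.04],[-0.3,0.005,-0.57,0,0,0,-0.04],[-0.3,0.008,-0.45,0,0,0,-0.04]]}}

```text
t: 9.5
ee_pos: [443.9, -243.6, 180.9]
orientation: [0.164, -3.135, 0.001]
ft_force: [0.3, 0.5, -0.9]
width: 41.0
grasp_force: 30.0
```

Request:
{"name": "step_arm", "arguments": {"plan": [[-0.3,0,0,0,0,0,0],[-0.3,0,0,0,0,0,0]]}}

```text
t: 9.75
ee_pos: [444.2, -241.8, 181.2]
orientation: [0.164, -3.136, 0.001]
ft_force: [0.6, -0.5, -1.4]
width: 40.6
grasp_force: 30.0
```

Run:
```python
from h import *
o=get_obs();im=vision.get_image("wrist");cv2.imwrite("pics/w3.png",im["pixels"][:,:,::-1])
print(o["ee_pos"],o["width"]);P=cloud(im,Twrist(im,o))
z=P[...,2];hsv=cv2.cvtColor(im["pixels"],cv2.COLOR_RGB2HSV)
m=(z>155)&(z<210)&(np.arange(384)[:,None]<250);print(np.median(P[m],0))
b=(z>5)&(z<12)&(hsv[...,2]>150);print(b.sum(),P[b].min(0),P[b].max(0))
a=np.radians(96);plan(np.array([446,-245,30]),Rtool(np.array([np.cos(a),np.sin(a),0]),ez),8)
```

```text
[ 444.17791504 -241.84918334  181.24854294] 40.55105484688798
[ 399.75306968 -252.98092182  176.64210569]
3570 [ 246.17759904 -451.22113416    5.00012351] [526.29323958 109.92317709  11.99839866]
8
[-0.004, -0.009, 0.379, -0.001, -0.001, 0.0]
[-0.003, -0.009, 0.379, -0.001, -0.001, 0.0]
[-0.003, -0.009, 0.379, -0.001, -0.001, 0.0]
[-0.003, -0.009, 0.379, -0.001, -0.001, 0.0]
[-0.003, -0.009, 0.379, -0.001, -0.001, 0.0]
[-0.003, -0.009, 0.379, -0.001, -0.001, 0.0]
[-0.003, -0.009, 0.379, -0.001, -0.001, 0.0]
[-0.003, -0.009, 0.379, -0.001, -0.001, 0.0]
```

View pics/w3.png

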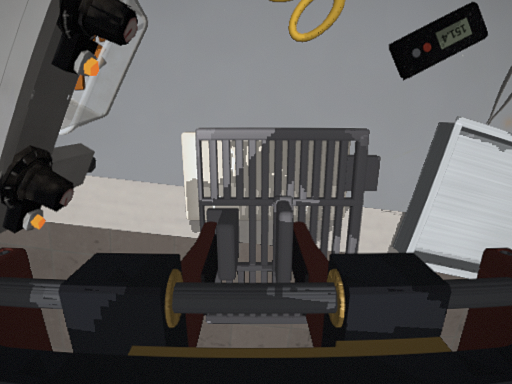

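The cover is held over the board. The board's edge shows at column 185 and the tray is at right. Lowering.

Request:
{"name": "step_arm", "arguments": {"plan": [[-0.3,0,-0.01,0.38,0,0,0],[-0.3,0,-0.01,0.38,0,0,0],[-0.3,0,-0.01,0.38,0,0,0],[-0.3,0,-0.01,0.38,0,0,0],[-0.3,0,-0.01,0.38,0,0,0],[-0.3,0,-0.01,0.38,0,0,0],[-0.3,0,-0.01,0.38,0,0,0],[-0.3,0,0,0.34,0,0,0],[-0.3,0,0,0.04,0,0,0],[-0.3,0,0,0.02,0,0,0],[-0.3,0,0,0,0,0,0]]}}

```text
t: 11.18
ee_pos: [446.1, -246.2, 29.6]
orientation: [-0.165, 3.136, -0.003]
ft_force: [-0.1, 0.0, -1.6]
width: 41.0
grasp_force: 30.0
```

Request:
{"name": "step_arm", "arguments": {"plan": [[-0.3,0,0,0.04,0,0,0],[-0.3,0,0,0.04,0,0,0],[-0.3,0,0,0,0,0,0]]}}

```text
t: 11.55
ee_pos: [445.8, -246.1, 25.1]
orientation: [-0.165, 3.137, -0.003]
ft_force: [-0.5, -0.7, -0.6]
width: 40.6
grasp_force: 30.0
```

Request:
{"name": "step_arm", "arguments": {"plan": [[-0.3,0,0,0.03,0,0,0],[-0.3,0,0,0.02,0,0,0],[-0.3,0,0,0,0,0,0]]}}

```text
t: 11.92
ee_pos: [445.9, -245.9, 24.4]
orientation: [-0.165, 3.137, -0.003]
ft_force: [-4.5, 5.1, 24.6]
width: 40.3
grasp_force: 30.1
```

Request:
{"name": "step_arm", "arguments": {"plan": [[-0.3,0,0,-0.03,0,0,0],[0.15,0,0,0,0,0,0],[0.4,0,0,0,0,0,0],[0.6,0,0,0,0,0,0],[0.6,0,0,-0.1,0,0,0],[0.6,0,0,-0.4,0,0,0],[0.6,0,0,-0.8,0,0,0],[0.6,0,0,-0.8,0,0,0],[0.6,0,0,0,0,0,0]]}}

```text
t: 13.05
ee_pos: [447.6, -247.0, 132.0]
orientation: [-0.164, 3.132, -0.008]
ft_force: [0.2, 0.7, -0.1]
width: 70.4
grasp_force: 0.0
```

Run:
```python
from h import *
o=get_obs();im=vision.get_image("wrist");cv2.imwrite("pics/w4.png",im["pixels"][:,:,::-1])
P=cloud(im,Twrist(im,o));z=P[...,2];print(o["t"],o["ee_pos"],o["ft_force"])
m=(z>14)&(z<26)&(abs(P[...,0]-446)<90)&(abs(P[...,1]+235)<90)
q=P[m];print(m.sum(),np.percentile(q,1,axis=0),np.percentile(q,99,axis=0));A=np.c_[q[:,:2],np.ones(len(q))];print(np.linalg.lstsq(A,q[:,2],rcond=None)[0],np.median(z[m]))
print(cv2.minAreaRect(q[:,:2].astype(np.float32)))
```

```text
13.05 [ 447.56499692 -247.00955422  131.981458  ] [ 0.16798342  0.74873172 -0.13764739]
8498 [ 378.42757766 -279.60659134   14.44477575] [ 509.45008708 -173.49498857   23.08056057]
[ 1.37213693e-03 -1.09178076e-02  1.71098367e+01] 20.458457586652656
((444.29241943359375, -224.63746643066406), (130.05714416503906, 113.81637573242188), 5.744521617889404)
```

View pics/w4.png

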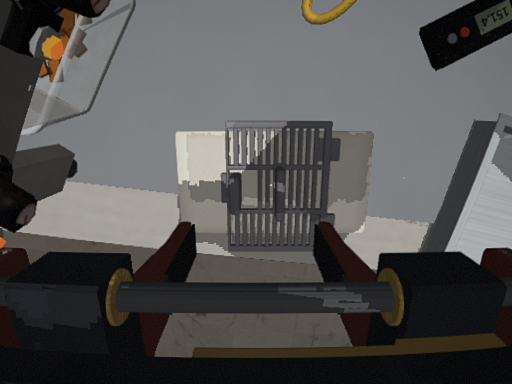

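The cover lies flat on the board at about (278,185), face up. Heading back to look at the filter.

Run:
```python
from h import *
o=get_obs();p=o["ee_pos"]+[0,0,50];R0=R.from_rotvec(o["orientation"]).as_matrix()
s=plan(C+110*N+[0,0,0],Rtool(U,N),20,(p,R0))
```

```text
20
[-0.01, 0.568, 0.002, -0.219, -0.009, 0.039]
[-0.007, 0.568, 0.017, -0.219, -0.009, 0.039]
[-0.005, 0.567, 0.032, -0.219, -0.009, 0.039]
[-0.002, 0.566, 0.047, -0.219, -0.009, 0.039]
[0.001, 0.565, 0.062, -0.219, -0.009, 0.039]
[0.003, 0.563, 0.077, -0.219, -0.009, 0.039]
[0.006, 0.561, 0.092, -0.219, -0.009, 0.039]
[0.009, 0.558, 0.107, -0.219, -0.009, 0.039]
[0.012, 0.555, 0.121, -0.219, -0.009, 0.039]
[0.015, 0.551, 0.136, -0.219, -0.009, 0.039]
[0.017, 0.548, 0.15, -0.219, -0.009, 0.039]
[0.02, 0.543, 0.165, -0.219, -0.009, 0.039]
[0.023, 0.539, 0.179, -0.219, -0.009, 0.039]
[0.026, 0.534, 0.193, -0.219, -0.009, 0.039]
[0.028, 0.528, 0.207, -0.219, -0.009, 0.039]
[0.031, 0.523, 0.221, -0.219, -0.009, 0.039]
[0.034, 0.516, 0.234, -0.219, -0.009, 0.039]
[0.036, 0.51, 0.248, -0.219, -0.009, 0.039]
[0.039, 0.503, 0.261, -0.219, -0.009, 0.039]
[0.042, 0.496, 0.274, -0.219, -0.009, 0.039]
```

Request:
{"name": "step_arm", "arguments": {"plan": [[0.6,0,0,-0.5,0,0,0],[0.6,0,0,-0.5,0,0,0]]}}

```text
t: 13.35
ee_pos: [444.7, -245.2, 178.0]
orientation: [0.165, -3.135, -0.0]
ft_force: [-0.3, 0.1, 0.4]
width: 70.0
grasp_force: 0.0
```

Request:
{"name": "step_arm", "arguments": {"plan": [[0.6,-0.01,0.568,0.002,-0.22,-0.01,0.04],[0.6,-0.007,0.568,0.017,-0.22,-0.01,0.04],[0.6,-0.005,0.567,0.032,-0.22,-0.01,0.04],[0.6,-0.002,0.566,0.047,-0.22,-0.01,0.04],[0.6,0.001,0.565,0.062,-0.22,-0.01,0.04],[0.6,0.003,0.563,0.077,-0.22,-0.01,0.04],[0.6,0.006,0.561,0.092,-0.22,-0.01,0.04],[0.6,0.009,0.558,0.107,-0.22,-0.01,0.04],[0.6,0.012,0.555,0.121,-0.22,-0.01,0.04],[0.6,0.015,0.551,0.136,-0.22,-0.01,0.04],[0.6,0.017,0.548,0.15,-0.22,-0.01,0.04],[0.6,0.02,0.543,0.165,-0.22,-0.01,0.04],[0.6,0.023,0.539,0.179,-0.22,-0.01,0.04],[0.6,0.026,0.534,0.193,-0.22,-0.01,0.04],[0.6,0.028,0.528,0.207,-0.22,-0.01,0.04],[0.6,0.031,0.523,0.221,-0.22,-0.01,0.04],[0.6,0.034,0.516,0.234,-0.22,-0.01,0.04],[0.6,0.036,0.51,0.248,-0.22,-0.01,0.04],[0.6,0.039,0.503,0.261,-0.22,-0.01,0.04],[0.6,0.042,0.496,0.274,-0.22,-0.01,0.04]]}}

```text
t: 15.85
ee_pos: [395.4, 321.8, 175.8]
orientation: [0.01, -3.028, -0.818]
ft_force: [-0.2, -0.1, -0.2]
width: 70.0
grasp_force: 0.0
```

Request:
{"name": "step_arm", "arguments": {"plan": [[-0.3,0,0,0,0,0,0],[-0.3,0,0,0,0,0,0],[-0.3,0,0,0,0,0,0]]}}

```text
t: 16.23
ee_pos: [396.6, 319.8, 176.1]
orientation: [0.009, -3.03, -0.817]
ft_force: [0.4, -0.0, -0.5]
width: 43.5
grasp_force: 0.0
```

Run:
```python
from h import *
o=get_obs();im=vision.get_image("wrist");cv2.imwrite("pics/w5.png",im["pixels"][:,:,::-1]);im["T"]=Twrist(im,o)
P=cloud(im,im["T"]);Q=np.stack([(P-C)@U,(P-C)@ey,(P-C)@N],-1)
d=o["ee_pos"]-C;print(o["t"],d@U,d@ey,d@N)
for lo,hi in((-12,2),(-36,-20)):
    m=(Q[...,2]>lo)&(Q[...,2]<hi)&(abs(Q[...,0])<45)&(abs(Q[...,1])<60)
    n,l,s,c=cv2.connectedComponentsWithStats(m.astype(np.uint8))
    for i in range(1,n):
        if s[i,4]>60:
            q=Q[l==i];print(lo,s[i],np.percentile(q,2,axis=0).round(1),np.percentile(q,98,axis=0).round(1),np.median(q,0).round(1))
```

```text
16.225 0.23845111193063673 0.46504823698178427 110.0230827158368
-12 [204 128 100  98 810] [-42.2 -32.6 -12. ] [44.8 59.4  1.6] [ -3.3  48.3 -10.6]
-12 [249 164  10  53 516] [ -4.8 -24.7  -7.4] [ 4.1 24.4 -2.4] [-0.3  0.8 -4.1]
-12 [218 242  74   8 509] [-36.  -59.8 -11.7] [ 36.7 -57.6   1.1] [ -0.1 -58.4  -4.3]
-36 [ 214  133   79  108 7255] [-38.7 -58.1 -34.8] [ 37.5  52.1 -23.2] [ -1.1  -0.6 -28.3]
-36 [292 132   5  92 191] [ 41.8 -41.3 -35.6] [ 42.2  53.4 -20.4] [ 42.    9.8 -28. ]
```

View pics/w5.png

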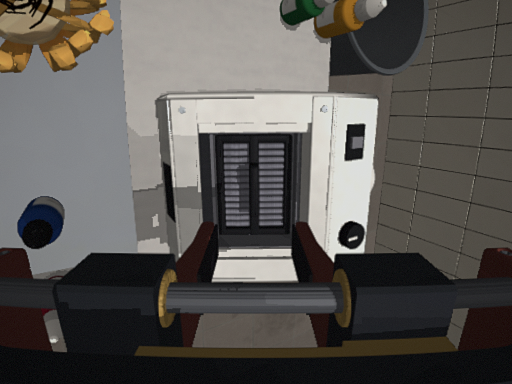

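The wrist view shows the cassette in its well, centred at (255,185), with the handle bar at (254,190). The measured handle top matches expectation. Descending with the fingers about 31 mm open.

Request:
{"name": "step_arm", "arguments": {"plan": [[-0.3,-0.01,-0.01,0.3,0,0,0],[-0.3,0,0,0.35,0,0,0],[-0.3,0,0,0.35,0,0,0],[-0.3,0,0,0.35,0,0,0],[-0.3,0,0,0.35,0,0,0],[-0.3,0,0,0.35,0,0,0],[-0.3,0,0,0.3,0,0,0],[-0.3,0,0,0.2,0,0,0],[-0.3,0,0,0.05,0,0,0],[-0.3,0,0,0.02,0,0,0],[-0.3,0,0,0,0,0,0]]}}

```text
t: 17.65
ee_pos: [396.7, 385.6, 62.9]
orientation: [0.01, -3.03, -0.817]
ft_force: [-0.9, -0.7, 0.2]
width: 30.4
grasp_force: 0.0
```

Run:
```python
from h import *
o=get_obs();d=o["ee_pos"]-C;print(o["t"],d@U,d@ey,d@N,o["ft_force"])
```

```text
17.65 0.6422895825433983 -0.22498498074031303 -20.92524689879745 [-0.85451354 -0.72597925  0.1799685 ]
```

Close, then lift along the normal.

Request:
{"name": "step_arm", "arguments": {"plan": [[-0.4,0,-0.015,0.03,0,0,0],[-1,0,0,0,0,0,0],[-1,0,0,0,0,0,0],[-1,0,0,0,0,0,0],[-1,0,0,0,0,0,0]]}}

```text
t: 18.27
ee_pos: [396.7, 385.9, 61.1]
orientation: [0.01, -3.03, -0.818]
ft_force: [-0.3, 0.3, 2.0]
width: 9.6
grasp_force: 30.0
```

Request:
{"name": "step_arm", "arguments": {"plan": [[-1,0,0,-0.1,0,0,0],[-1,0,0,-0.1,0,0,0],[-1,0,0,-0.2,0,0,0],[-1,0,0,-0.2,0,0,0],[-1,0,0,-0.2,0,0,0],[-1,0,0,-0.3,0,0,0],[-1,0,0,-0.4,0,0,0],[-1,0,0,-0.4,0,0,0],[-1,0,0,-0.4,0,0,0],[-1,0,0,-0.4,0,0,0],[-1,0,0,-0.3,0,0,0],[-1,0,0,0,0,0,0]]}}

```text
t: 19.77
ee_pos: [397.9, 309.9, 191.5]
orientation: [0.009, -3.032, -0.818]
ft_force: [0.2, 0.4, -0.7]
width: 9.6
grasp_force: 30.0
```

Run:
```python
from h import *
o=get_obs();print(o["t"],o["ee_pos"],o["ft_force"],o["moment"])
im=np.load("pics/top0.npy",allow_pickle=True).item();P=cloud(im,im["T"])
z=P[...,2];m=np.zeros(z.shape,bool);m[148:240,212:308]=1;m&=(z>-1)&(z<6)
q=im["pixels"][m]
f=m&(abs(P[...,0]-446)<70)&(abs(P[...,1]-42)<75)
h=cv2.cvtColor(im["pixels"],cv2.COLOR_RGB2HSV)[...,2]
b=np.zeros(z.shape,np.uint8);b[148:240,212:308]=(h>125)[148:240,212:308];c,_=cv2.findContours(b,0,1);c=max(c,key=cv2.contourArea)
r=cv2.minAreaRect(c);print("px",r)
print(cv2.minAreaRect(onplane(im,im["T"],c.reshape(-1,2),40)[:,:2].astype(np.float32)))
T=onplane(im,im["T"],[r[0]],38)[0];print(T)
p=o["ee_pos"];R0=R.from_rotvec(o["orientation"]).as_matrix()
a=np.radians(90-7);s=plan(np.array([T[0],T[1],170]),Rtool(np.array([np.cos(a),np.sin(a),0]),ez),16)
```

```text
19.775 [397.85487932 309.86802066 191.46283087] [ 0.23077027  0.40031307 -0.74252877] [-0.28448464  0.02529004 -0.0066991 ]
px ((257.616943359375, 193.41806030273438), (96.59931182861328, 67.12242126464844), 6.170175075531006)
((446.9261779785156, 44.701324462890625), (250.6974334716797, 174.87261962890625), 82.96209716796875)
[446.00471222  44.92283276  38.        ]
16
[-0.058, -0.3, -0.144, 0.274, -0.018, 0.065]
[-0.061, -0.304, -0.134, 0.274, -0.018, 0.065]
[-0.063, -0.308, -0.123, 0.274, -0.018, 0.065]
[-0.066, -0.311, -0.113, 0.274, -0.018, 0.065]
[-0.069, -0.314, -0.103, 0.274, -0.018, 0.065]
[-0.072, -0.317, -0.092, 0.274, -0.018, 0.065]
[-0.074, -0.319, -0.081, 0.274, -0.018, 0.065]
[-0.077, -0.321, -0.071, 0.274, -0.018, 0.065]
[-0.08, -0.323, -0.06, 0.274, -0.018, 0.065]
[-0.082, -0.324, -0.049, 0.274, -0.018, 0.065]
[-0.085, -0.325, -0.038, 0.274, -0.018, 0.065]
[-0.087, -0.325, -0.027, 0.274, -0.018, 0.065]
[-0.09, -0.325, -0.017, 0.274, -0.018, 0.065]
[-0.093, -0.325, -0.006, 0.274, -0.018, 0.065]
[-0.095, -0.324, 0.005, 0.274, -0.018, 0.065]
[-0.098, -0.323, 0.016, 0.274, -0.018, 0.065]
```

Request:
{"name": "step_arm", "arguments": {"plan": [[-1,-0.06,-0.3,-0.144,0.275,-0.018,0.06],[-1,-0.06,-0.304,-0.134,0.275,-0.018,0.06],[-1,-0.063,-0.308,-0.123,0.275,-0.018,0.06],[-1,-0.066,-0.311,-0.113,0.275,-0.018,0.06],[-1,-0.07,-0.314,-0.103,0.275,-0.018,0.06],[-1,-0.072,-0.317,-0.092,0.275,-0.018,0.06],[-1,-0.074,-0.32,-0.08,0.275,-0.018,0.06],[-1,-0.077,-0.32,-0.07,0.275,-0.018,0.06],[-1,-0.08,-0.323,-0.06,0.275,-0.018,0.06],[-1,-0.082,-0.324,-0.05,0.275,-0.018,0.06],[-1,-0.085,-0.325,-0.04,0.275,-0.018,0.06],[-1,-0.087,-0.325,-0.027,0.275,-0.018,0.06],[-1,-0.09,-0.33,-0.017,0.275,-0.018,0.06],[-1,-0.093,-0.33,-0.006,0.275,-0.018,0.06],[-1,-0.095,-0.33,0.005,0.275,-0.018,0.06],[-1,-0.1,-0.33,0.016,0.275,-0.018,0.06],[-1,0,0,0,0,0,0],[-1,0,0,0,0,0,0]]}}

```text
t: 22.02
ee_pos: [446.6, 44.9, 169.0]
orientation: [0.175, 3.136, -0.002]
ft_force: [-0.3, -0.6, -1.2]
width: 9.6
grasp_force: 30.0
```

Run:
```python
from h import *
o=get_obs();im=vision.get_image("wrist");cv2.imwrite("pics/w6.png",im["pixels"][:,:,::-1]);T=Twrist(im,o)
print(o["t"],o["ee_pos"],o["width"],R.from_rotvec(o["orientation"]).as_matrix().round(3).tolist())
P=cloud(im,T);z=P[...,2]
q=P[(z>32)&(z<46)&(P[...,1]>-80)&(P[...,1]<160)];print(len(q),np.percentile(q,1,axis=0),np.percentile(q,99,axis=0))
# filter cassette top level check
m=(z>140)&(z<175)&(np.arange(384)[:,None]<260)&(abs(P[...,1]-44)<45);q=P[m];print(len(q),np.percentile(q,[2,50,98],axis=0).round(1).tolist())
A=np.c_[q[:,:2],np.ones(len(q))];c=np.linalg.lstsq(A,q[:,2],rcond=None)[0];e=q[:,2]-A@c;g=abs(e)<4;print(np.linalg.lstsq(A[g],q[g,2],rcond=None)[0])
```

```text
22.025 [446.61733793  44.89340103 169.02153145] 9.636037501143376 [[-0.994, 0.111, 0.001], [0.111, 0.994, -0.001], [-0.001, -0.001, -1.0]]
5250 [351.64712555 -57.41663425  32.61400791] [523.93001859 141.11032935  43.88334354]
11981 [[392.5, 9.0, 156.2], [419.1, 48.2, 163.2], [457.2, 84.4, 167.4]]
[-3.85245145e-02 -1.90311596e-03  1.80054451e+02]
```

View pics/w6.png

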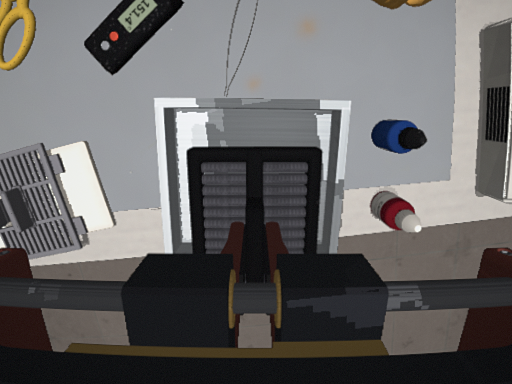

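The view shows the cassette (187–322, 148–255) held over the tray, nearly level. Both bottles are standing at (398,137) and (400,212), and the cover is on the board at left. Lowering.

Request:
{"name": "step_arm", "arguments": {"plan": [[-1,0.04,-0.04,0.3,0,0,0],[-1,0,0,0.4,0,0,0],[-1,0,0,0.4,0,0,0],[-1,0,0,0.4,0,0,0],[-1,0,0,0.4,0,0,0],[-1,0,0,0.4,0,0,0],[-1,0,0,0.3,0,0,0],[-1,0,0,0.2,0,0,0],[-1,0,0,0.04,0,0,0],[-1,0,0,0,0,0,0],[-1,0,0,0,0,0,0]]}}

```text
t: 23.45
ee_pos: [445.4, 42.4, 27.9]
orientation: [0.175, 3.134, -0.003]
ft_force: [-0.0, 0.7, -1.5]
width: 9.9
grasp_force: 30.0
```

Request:
{"name": "step_arm", "arguments": {"plan": [[-1,0,0,0.05,0,0,0],[-1,0,0,0.04,0,0,0],[-1,0,0,0.04,0,0,0],[-1,0,0,0,0,0,0]]}}

```text
t: 23.95
ee_pos: [445.0, 42.3, 21.3]
orientation: [0.175, 3.135, -0.003]
ft_force: [-2.4, -0.1, 7.1]
width: 9.3
grasp_force: 30.0
```

Contact at 7 N. Release and retreat.

Request:
{"name": "step_arm", "arguments": {"plan": [[-0.8,0,0,0,0,0,0],[-0.4,0,0,0,0,0,0],[-0.3,0,0,0,0,0,0],[-0.3,0,0,0,0,0,0],[-0.3,0,0,-0.1,0,0,0],[-0.3,0,0,-0.4,0,0,0],[-0.3,0,0,-0.8,0,0,0],[-0.3,0,0,-0.8,0,0,0],[-0.3,0,0,-0.8,0,0,0],[-0.3,0,0,0,0,0,0],[-0.3,0,0,0,0,0,0]]}}

```text
t: 25.32
ee_pos: [444.3, 42.6, 165.6]
orientation: [0.175, 3.135, -0.003]
ft_force: [-1.7, -0.8, -0.2]
width: 30.6
grasp_force: 0.0
```

Run:
```python
from h import *
o=get_obs();im=vision.get_image("wrist");cv2.imwrite("pics/w7.png",im["pixels"][:,:,::-1]);P=cloud(im,Twrist(im,o));z=P[...,2]
print(o["t"],o["ee_pos"],o["width"])
m=(z>10)&(z<24)&(abs(P[...,1]-43)<36)&(abs(P[...,0]-444)<50);q=P[m];A=np.c_[q[:,:2],np.ones(len(q))];c=np.linalg.lstsq(A,q[:,2],rcond=None)[0];print(len(q),c,np.median(q,0))
```

```text
25.325 [444.34722896  42.62148842 165.64875878] 30.626270759245184
4970 [-1.11325863e-02  6.23132642e-03  2.01360526e+01] [440.79317995  44.77214111  15.15086957]
```

View pics/w7.png

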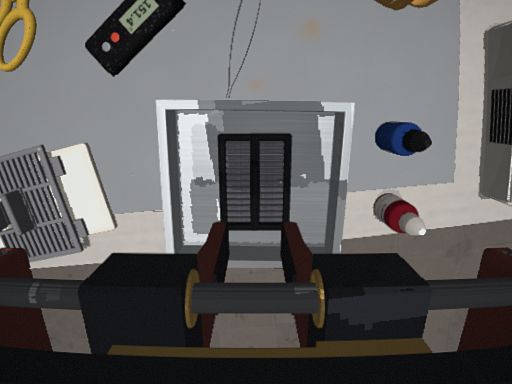

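The cassette lies flat on the tray floor at (255,180), handle up and free. The cover is on the board and the bottles are undisturbed. Handing in.

```bash
python3 -c "
from workcell import ctrl
print(ctrl.close_job())"
```

```text
the job is handed in; nothing more can be done
None
```

The job is handed in at about 25 s with no verdict returned: the cover lies face up on the board, the filter cassette sits flat and handle up on the tray floor, and both bottles still stand where they were.

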